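# Hook the washer tray into the bolt bin

## Robot

A 6-joint arm with a two-finger parallel gripper is mounted at the origin on the work surface. World frame = base frame: x ahead of the robot, y to its left, z up, the work surface at z = 0. Lengths are in m, angles in rad, forces in N, time in s.
With the tool pointing down it reaches from about 0.425 to 0.95 m from the base axis. Payload 3.5 kg.
Tool frame: the origin (TCP) lies at the very end of the fingers, on their centre line; the grasp point (between the pads) lies 19 mm behind it; z points along the fingers, y is the direction in which the jaws open and shut (so a half turn about z gives the same grasp; the last joint's range is limited). The gripper opens to 85 mm and grips with 20 to 120 N. Pads are 22 mm wide; open, the fingers measure 114 mm over their backs; the gripper's body (76 mm by 85 mm) begins 54 mm behind the grasp point. The pads swing forward as they close: fully open they stand 13 mm farther back than shut.
Start: joints at [-0.15, 0.286, 1.577, -0, 1.279, -0.15], TCP at [0.675, 0, 0.231] pointing down, gripper open.
Joint ranges: [-2.77, 2.77], [-0.9, 2.22], [0.21, 2.48], [-1.53, 4.67], [0.24, 2.81], [-2.84, 2.84]. Speed limits (rad/s): [2.79, 2.79, 3.14, 3.14, 3.14, 3.14].

## Interface

Orientations are given as a unit quaternion [x, y, z, w].
In Python, from plant import ctrl, eyes, ticket gives the robot as it stands.
- The arm moves only by the tool send_rows, never from a script. Its arguments are lists of equal length, an entry for each row: "translation": the shift along the tool's x, y, z in units of 30 mm (1.0 is 30 mm), a list of three; "rotation": the turn, a rotation vector about the tool's x, y, z in units of 5 degrees (1.0 is 5 degrees), a list of three; "grip": the finger opening in mm, from 0 to 85.4. A call has 1 to 5 rows; each row shifts and turns the commanded pose from where the row before left it, along the tool's axes as they then stand; what a row does not reach is not made up. A row lasts 1/8 s, in which the tool goes at most 62.5 mm and 10.7 degrees, less where a joint would pass 70% of its speed; a pose out of reach is approached as far as the arm can. A call is refused whole if a number of a shift passes 1 or a number of a turn 1, either way. A call with a gripper value outside its range is refused whole. The fingers move at their own pace and stop on an object; "squeeze" is the grip in N (left out, the last holds). Time passes only in rows, so rows that do not move let the fingers close. It gives the time, the measured TCP pose, the force and the opening at its end, in the units of the state.
- ctrl.get_state(): the state, without advancing time (a new reading comes with each control period).
- eyes.read_camera(name): name is "scene" or "side" or "wrist"; returns a dict with "image" (400x640x3 uint8, blue, green, red), "mtx" (3x3 intrinsics, pixels), "xyz" and "orientation" of the camera in the world; the wrist camera has in their place "hand_eye" (4x4, takes a point from camera to tool coordinates, whose origin is the TCP and whose axes are the flange's). Camera axes: x right, y down, z forward; pixel columns grow to the right and rows downward; lengths in m; the calibration is good to about 2 mm. A picture is of the moment at which its call begins: read the wrist's pose just before it. There is no depth.
- ticket.sign_off(): hands the job in, once; it reports no verdict.
The state is a dict: "time": time; "qpos": joint angles; "dq": joint speeds; "joint_efforts": joint torques, N m; "eef_pos": TCP position; "tcp_rot": TCP orientation; "contact_force": force on the tool from outside, world axes, zero at the start; "wrist_torque": the same for the moment, N m; "opening": opening from 0.0 (shut) to 1.0 (fully open).
Only numpy, scipy, OpenCV 4.12 (cv2) and the standard library are available. Lean on these libraries where they do the work, as an engineer would, in place of code of your own. Each camera call takes 0.05 s, during which the arm holds its last target. There are 200 camera calls.

## Task

Gently swing the tipped steel bolt bin back upright against its stop. Then hang the washer tray in it: hook the tray's spring lip over the middle of the bin's left-hand rim (left as seen from the robot) with the cup inside, and press it down firmly, but without forcing it, until it is fully home. Let go of it, leave the bin upright, and leave everything else on the ledge where it is.

Things in the scene. Friction and masses are not known exactly. Their poses are not given: they have to be found in the camera images.
- stand: Fixed dark green stand of the tilting bin: base plate 190 (x) x 250 (y) x 6 mm, a 5 mm A-shaped cheek at y = +-112 mm, 100 mm high. Origin: centre of the base's underside on the ledge. x points away from the robot, y to its left, z up. All bin sizes are in these axes.
- pivot_mid (a point): Point of the stand midway along the bin's pivot, which runs along stand y, 85 mm above the ledge. Upright, the open steel bin is 154 (x) x 180 (y) mm over its rim; rim top 75 mm above this point, front rim's outer face at x = -62 mm, back wall (3 mm, hem 5 mm) with inner face at x = +87 mm; bolts lie in it up to 70 mm below the rim.
- rim_place (a point): Point of the stand where the middle of the left-hand rim's top is when the bin is upright and midway along its pivot: 87.5 mm left of, 75 mm above and 15 mm beyond pivot_mid (stand y, z, x). The rim is a hem 5 mm thick (y), 22 mm deep. BUT the collars that hold the bin on its pivot are set by hand: it sits up to 8 mm to either side (stand y) of this, so find the rim by feel.
- bin (a joint): Tilt of the bin on its pivot, rad: 0 = upright against its stop, up to 0.5 = tipped, its top towards the robot (stand -x) and front rim lowered. A stiff pivot (0.28 N m of friction) holds it at any tilt; 3 to 6 N on the inside of the back wall near its rim, away from the robot along the arc about the pivot, swings it back. The robot must not press on it with over 25 N.
- tray_grip (a point): Centre of the tray's black grip, an upright block 40 (tray x) x 10 (tray y) x 44 mm (z) on top of the lip, to be gripped from above across its 10 mm; 86.5 mm above the tray's underside. The loose tray (0.2 to 0.3 kg) stands upright on the ledge. Tray x runs along the lip, tray y from cup to lip. To hang it, tray y must point along stand +y.
- tray_lip (a point): Point under the top of the tray's lip, mid-slot, 24.5 mm straight below tray_grip and 62 mm above the tray's underside; when home it lies on the middle of the hem's top (at rim_place but for that side shift). The bright metal back plate, 64 mm wide, has its outer face 2.5 mm to the cup side of this point and goes down 62 mm.
- tray_foot (a point): Bottom of the spring lip, 44 mm wide: 21 mm below tray_lip and 5.7 mm outside it (tray +y). It nips in to 3.6 mm from the plate 12 mm down, then flares to this foot, which clears the 5 mm hem only while the plate is within 1.5 mm of the hem's inner face. Going home takes 4 to 9 N of push, more than its weight; the lip pinches the hem by 6 N; over 18 N of push bends it.
- tray_cup (a point): Centre of the tray's open cup of washers, 64 (tray x) x 47 (tray y) x 33 mm high, half-way up: 26 mm to the cup side of tray_lip and 45.5 mm below it.
- scoop_mid (a point): Middle of the black plastic scoop, 175 x 72 x 40 mm. Leave alone.
- gauge_mid (a point): Middle of the steel thread gauge, a 80 x 18 x 12 mm case with leaves fanned from one end. Leave alone.
- emery_mid (a point): Middle of the slate grey emery block, 102 x 64 x 30 mm. Leave alone.
- handle_mid (a point): Middle of the red plastic curling handle lying on its side, about 90 x 185 x 104 mm. Leave alone.
- jar_mid (a point): Middle of the amber jar with white cap, 60 mm wide, 75 mm high. Leave alone.
- spanner_mid (a point): Middle of the steel spanner, 170 mm long, flat on the ledge. Leave alone.
- insert_mid (a point): Middle of a brass threaded insert, an upright cylinder 32 mm wide and 30 mm high. Leave alone.

How it is judged:
On the way, in this order (a step that is already met when the one before it is completed fails the run):
1. the bin stands upright against its stop (within about 2 degrees) (value of joint bin below 0.04 rad), for 0.2 s.
2. with the bin upright, the tray hangs inside by its lip on the left-hand rim, pressed fully home (lip top within 2 mm of the rim) (value of joint bin below 0.05 rad and z of tray_lip in the frame of stand between 0.157 and 0.162 m and y of tray_lip in the frame of stand between 0.076 and 0.1 m and x of tray_lip in the frame of stand between -0.015 and 0.045 m and y of tray_cup in the frame of stand below 0.08 m and angle between tray_lip's own z axis and vertical below 0.12 rad), for 0.2 s.
At the end, for the whole second after the job is handed in: The bin is upright (tilt under 0.05 rad). The tray hangs upright and at rest inside the bin's left-hand (+y) rim: lip top within 2 mm of the rim's top, within 30 mm of the rim's middle, cup inside. Nothing else on the ledge has moved more than 20 mm (all of step 2 and linear speed of tray below 0.02 m/s); the robot touches nothing.
It fails at once if the tray is forced: its contact forces on the bin, the lip's own pinch of about 12 N included, add up to more than 32 N (contact force between tray and bin above 32 N).
It fails at once if the robot itself presses on the bin with more than 25 N (contact force between any of the fingers, the arm and bin above 25 N).
It fails at once if another thing on the ledge is moved more than 20 mm (distance of any of scoop_mid, gauge_mid, emery_mid, handle_mid, jar_mid, spanner_mid, insert_mid from where it was at the start of the episode above 0.02 m).
It also fails if it takes over 61 s, if anything falls off the work surface, if the arm or the gripper's body presses on something with over 40 N, if the wrist force passes 120 N, or if a joint passes its speed limit or range.

## Working session

There is one attempt and no reset: what is moved stays moved. The work goes in short steps, Python scripts to look and compute and a tool call to move; the robot and the scene stay as the last step left them, time stands still between calls to the robot, and variables do not carry over. Pictures are saved under pics/ and viewed, about 8 in all and at most 12, crops included, and the job is handed in when it is done.

Besides the shell and the picture viewer there is one more tool, called after "Emit:" as name(argument=value, ...) on one line, values as JSON. send_rows: Moves the arm, as the interface text tells. Its arguments: {"type":"object","properties":{"translation":{"type":"array"},"rotation":{"type":"array"},"grip":{"type":"array"},"squeeze":{"type":"number"}},"required":["translation","rotation","grip"]}

```bash
mkdir -p pics
cat > h.py <<'E'
import numpy as np, cv2
from scipy.spatial.transform import Rotation as R
from plant import ctrl, eyes, ticket
def cam(n, save=None):
    s=ctrl.get_state(); c=eyes.read_camera(n); K=np.array(c['mtx'])
    if 'hand_eye' in c:
        T=np.eye(4);T[:3,:3]=R.from_quat(s['tcp_rot']).as_matrix();T[:3,3]=s['eef_pos'];T=T@np.array(c['hand_eye'])
    else:
        T=np.eye(4);o=np.array(c['orientation']);T[:3,:3]=o if o.shape==(3,3) else R.from_quat(o).as_matrix();T[:3,3]=c['xyz']
    if save: cv2.imwrite('pics/'+save,c['image']); np.savez('pics/'+save+'.npz',K=K,T=T)
    return c['image'],K,T
def load(n): d=np.load('pics/'+n+'.npz'); return d['K'],d['T']
def proj(K,T,p):
    q=(np.atleast_2d(p)-T[:3,3])@T[:3,:3]; u=q@K.T; return u[:,:2]/u[:,2:]
def onz(K,T,uv,z):
    d=T[:3,:3]@np.linalg.solve(K,[uv[0],uv[1],1.]); t=(z-T[2,3])/d[2]; return T[:3,3]+t*d
E
python3 - <<'E'
from h import *
s=ctrl.get_state(); print(s)
for n in ['scene','side','wrist']:
    i,K,T=cam(n,n+'0.png'); print(n,K.round(1).tolist(),T.round(3).tolist())
E
```

```text
{'time': 0.0, 'qpos': array([-1.49996167e-01,  2.87204568e-01,  1.57822005e+00,  1.34336268e-05,
        1.27861908e+00, -1.50005463e-01]), 'dq': array([-0.00158538, -0.00124551, -0.00161375,  0.00062707,  0.00032114,
        0.00034331]), 'joint_efforts': array([-1.79628755e-04, -4.05981302e+01, -2.92628127e+01, -1.54224781e-04,
        5.81841552e-03,  3.74769741e-06]), 'eef_pos': array([6.74319925e-01, 1.38204169e-04, 2.29897950e-01]), 'tcp_rot': array([ 0.70710434,  0.70710816, -0.00072217, -0.00099016]), 'contact_force': array([-0.61124011,  0.35149579,  0.75576209]), 'wrist_torque': array([ 0.03461861, -0.02737231,  0.00302392]), 'opening': 0.9998611603114969}
scene [[483.4, 0.0, 317.7], [0.0, 483.4, 195.5], [0.0, 0.0, 1.0]] [[-0.335, 0.782, -0.526, 1.328], [0.942, 0.276, -0.19, 0.288], [-0.003, -0.559, -0.829, 1.432], [0.0, 0.0, 0.0, 1.0]]
side [[468.4, 0.0, 320.4], [0.0, 468.4, 200.6], [0.0, 0.0, 1.0]] [[-0.911, -0.275, 0.306, 0.133], [-0.411, 0.57, -0.711, 0.907], [0.021, -0.774, -0.633, 0.921], [0.0, 0.0, 0.0, 1.0]]
wrist [[309.3, 0.0, 313.5], [0.0, 309.3, 193.7], [0.0, 0.0, 1.0]] [[1.0, 0.001, -0.002, 0.674], [0.001, -0.951, -0.31, 0.08], [-0.002, 0.31, -0.951, 0.373], [0.0, 0.0, 0.0, 1.0]]
```

View pics/scene0.png

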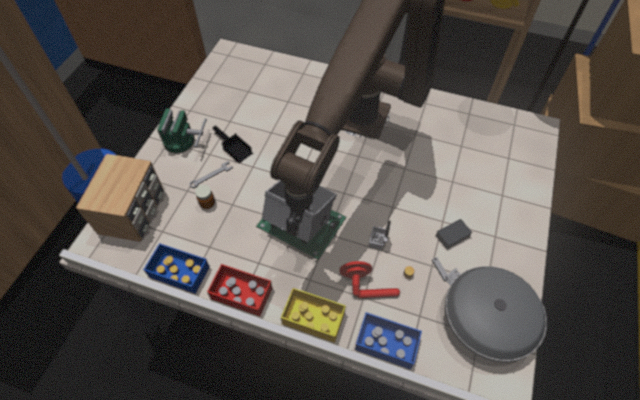

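View pics/side0.png

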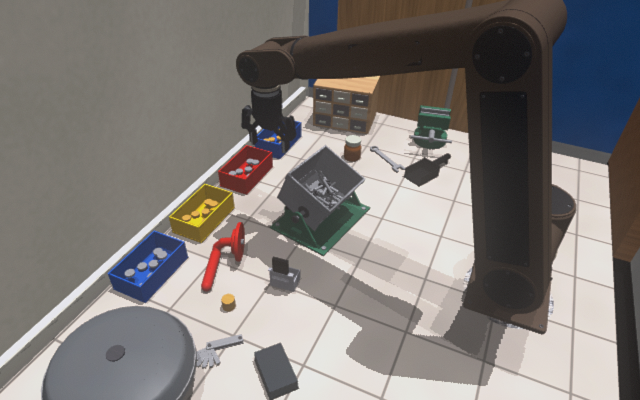

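Run:
```python
import cv2,numpy as np
s=cv2.imread('pics/side0.png');c=cv2.imread('pics/scene0.png');w=cv2.imread('pics/wrist0.png')
a=cv2.resize(s[140:300,265:385],None,fx=3.75,fy=3.75,interpolation=cv2.INTER_CUBIC) #450x600
b=cv2.resize(c[165:265,255:400][:, :],(348,240),interpolation=cv2.INTER_CUBIC) # 2.4
d=cv2.resize(w,(348,218))
o=np.zeros((600,800,3),np.uint8);o[:,:450]=a;o[:240,452:]=b;o[250:468,452:]=d
cv2.imwrite('pics/m1.png',o)
```

```text
(no output)
```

View pics/m1.png

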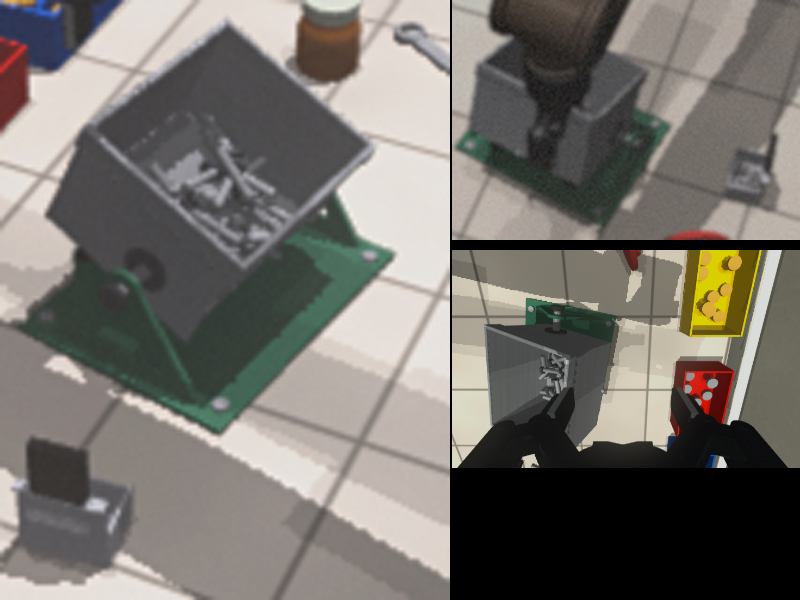

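View pics/wrist0.png

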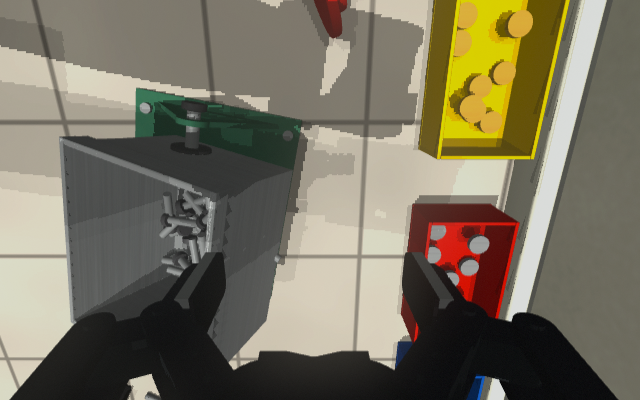

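```bash
cat > fit.py <<'E'
from h import *
from scipy.optimize import least_squares
def P(v,p): c,s=np.cos(v[2]),np.sin(v[2]); p=np.atleast_2d(p); return np.c_[v[0]+c*p[:,0]-s*p[:,1],v[1]+s*p[:,0]+c*p[:,1],p[:,2]]
def fit(obs,v0):
    def f(v): return np.concatenate([((proj(*load(n),P(v,m))-np.array(u))/w).ravel() for n,m,u,w in obs])
    r=least_squares(f,v0,loss='soft_l1'); print(np.round(r.x,4)); print(np.round(r.fun.reshape(-1,2),1).tolist()); return r.x
E
python3 - <<'E'
from fit import *
a,b,z=.095,.125,.006
st=fit([('side0.png',[[-a,b,z],[-a,-b,z],[a,b,z]],[[324.2,254.7],[369.8,208],[271.7,227.5]],1),
 ('scene0.png',[[-a,b,z],[a,b,z],[a,-b,z]],[[344.6,218.3],[318.7,257.5],[257,227.5]],1),
 ('wrist0.png',[[-a,b,z],[a,b,z]],[[136,88],[301,122]],1)],[.67,0,0])
K,T=load('side0.png')
for p in [(28,440),(88,447)]: print('grip top',onz(K,T,(265+p[0]/3.75,140+p[1]/3.75),.1085))
K,T=load('scene0.png'); print(onz(K,T,(255+(774-452)/2.4,165+138/2.4),.1085))
# bin tilt from wrist: back rim corners & front
K,T=load('wrist0.png')
for t in [.3,.4,.5]:
  for x in(-.062,.092):
    for y in(.09,-.09):
      X=x*np.cos(t)-.075*np.sin(t); Z=.085+.075*np.cos(t)+x*np.sin(t)
      print(t,x,y,proj(K,T,P(st,[X,y,Z])).round(0), P(st,[X,y,Z]).round(3))
E
```

```text
[ 0.5424 -0.0561 -0.1935]
[[-0.6, -0.1], [0.9, -1.0], [-2.0, -1.2], [1.8, -1.9], [-0.3, 1.6], [-1.6, -1.9], [-0.7, 0.2], [0.3, -0.5]]
grip top [0.54144376 0.23760933 0.1085    ]
grip top [0.5042816 0.2266866 0.1085   ]
[0.51116892 0.23461205 0.1085    ]
0.3 -0.062 0.09 [[ 56. 137.]] [[0.48  0.048 0.138]]
0.3 -0.062 -0.09 [[ 68. 328.]] [[ 0.445 -0.129  0.138]]
0.3 0.092 0.09 [[236. 192.]] [[0.624 0.02  0.184]]
0.3 0.092 -0.09 [[210. 397.]] [[ 0.59  -0.157  0.184]]
0.4 -0.062 0.09 [[ 58. 135.]] [[0.475 0.049 0.13 ]]
0.4 -0.062 -0.09 [[ 69. 321.]] [[ 0.44  -0.128  0.13 ]]
0.4 0.092 0.09 [[217. 192.]] [[0.614 0.021 0.19 ]]
0.4 0.092 -0.09 [[195. 402.]] [[ 0.58  -0.155  0.19 ]]
0.5 -0.062 0.09 [[ 62. 132.]] [[0.471 0.05  0.121]]
0.5 -0.062 -0.09 [[ 72. 314.]] [[ 0.436 -0.127  0.121]]
0.5 0.092 0.09 [[197. 191.]] [[0.604 0.024 0.195]]
0.5 0.092 -0.09 [[179. 406.]] [[ 0.569 -0.153  0.195]]
```

Emit:
send_rows(translation=[[-0.5,-0.93,-0.5],[-0.5,-0.93,-0.5],[-0.5,-0.93,0],[-0.5,-0.94,0],[0,0,0]], rotation=[[0,0,0],[0,0,0],[0,0,0],[0,0,0],[0,0,-1]], grip=[0,0,0,0,0], squeeze=30)

```text
time: 0.78
eef_pos: [0.5614, -0.0607, 0.261]
tcp_rot: [0.675, 0.738, -0.0, -0.0]
contact_force: [0.7, 0.6, 1.0]
opening: 0.002
```

Emit:
send_rows(translation=[[0,0,0],[0,0,0],[0,0,0],[0,0,0],[0,0,0]], rotation=[[0,0,-1],[0,0,-1],[0,0,-1],[0,0,-1],[0,0,-1]], grip=[0,0,0,0,0])

```text
time: 1.4
eef_pos: [0.5628, -0.0599, 0.2609]
tcp_rot: [0.499, 0.867, -0.0, -0.0]
contact_force: [0.7, -0.6, -0.3]
opening: 0.003
```

Emit:
send_rows(translation=[[0,0,0],[0,0,0],[0,0,0],[0,0,0],[0,0,0]], rotation=[[0,0,-1],[0,0,-1],[0,0,-1],[0,0,-1],[0,0,-1]], grip=[0,0,0,0,0])

```text
time: 2.02
eef_pos: [0.5628, -0.0599, 0.2609]
tcp_rot: [0.299, 0.954, -0.0, -0.0]
contact_force: [0.1, 0.1, -0.8]
opening: -0.001
```

Emit:
send_rows(translation=[[0,0,0],[0,0,0],[0,0,0],[0,0,0],[0,0,0]], rotation=[[0,0,-1],[0,0,-1],[0,0,-1],[0,0,-1],[0,0,-0.8]], grip=[0,0,0,0,0])

```text
time: 2.65
eef_pos: [0.5628, -0.0599, 0.2609]
tcp_rot: [0.095, 0.996, 0.0, -0.0]
contact_force: [-0.0, 0.0, -0.0]
opening: -0.003
```

Run:
```python
from h import *
cam('wrist','w1.png')
```

```text
(no output)
```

View pics/w1.png

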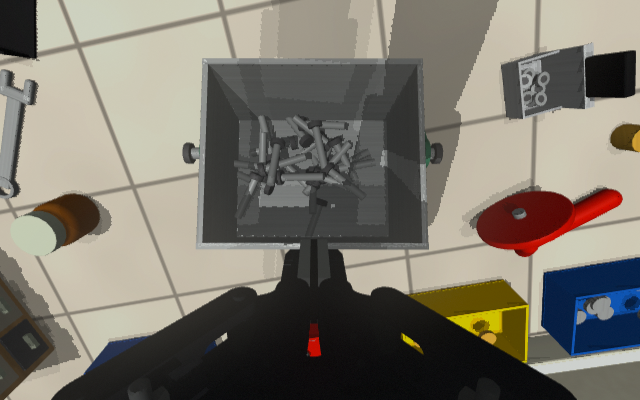

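Run:
```python
from fit import *
K,T=load('w1.png'); st0=np.array([.5424,-.0561,-.1935])
obs=np.array([[424,58],[203,58],[428,249],[197,248]],float)
def pts(v,st):
    t=v[0];o=[]
    for x,y in[(-.062,.09),(-.062,-.09),(.092,.09),(.092,-.09)]:
        o.append([x*np.cos(t)-.075*np.sin(t),y+v[1],.085+.075*np.cos(t)+x*np.sin(t)])
    return P(st,np.array(o))
def f(v): # v: tilt, lateral, stand dx, yaw
    return (proj(K,T,pts(v,st0+[v[2],0,v[3]]))-obs).ravel()
r=least_squares(f,[.39,0,0,0]);print(r.x.round(4),r.fun.round(1))
# tray grip: fit x,y,yaw ; origin at grip xy.
w,h=.020,.005
m=np.array([[-w,h,.1085],[w,h,.1085],[-w,-h,.0645],[w,-h,.0645]])
ob=np.array([[635,51],[637,97],[585,54],[588,98]],float)
S=load('side0.png')
so=np.array([[265+28/3.75,140+440/3.75],[265+88/3.75,140+447/3.75]])
def g(v): return np.r_[(proj(K,T,P(v,m))-ob).ravel()]
r=least_squares(g,[.52,.23,-.2]);print(r.x.round(4),r.fun.round(1))
v=r.x
print('side check',proj(*S,P(v,[[w,h,.1085],[-w,h,.1085]])).round(1),so.round(1))
```

```text
[ 3.944e-01  0.000e+00 -2.000e-04  8.000e-04] [-0.2  0.2 -0.3 -0.8  0.8  0.2 -0.4  0.6]
[0.5226 0.2378 0.1244] [ 2.6 -1.7  0.4 -2.  -1.2  4.4 -2.3 -0.2]
side check [[270.8 259.4]
 [286.6 263.3]] [[272.5 257.3]
 [288.5 259.2]]
```

Emit:
send_rows(translation=[[0,0,0.9],[0,0,0.9],[0,0,0.9],[0,0,0.5],[0,0,0]], rotation=[[0,0,0],[0,0,0],[0,0,0],[0,0,0],[0,0,0]], grip=[0,0,0,0,0])

```text
time: 3.32
eef_pos: [0.5623, -0.0598, 0.164]
tcp_rot: [0.096, 0.995, 0.0, -0.001]
contact_force: [-0.3, -0.1, 0.4]
opening: 0.001
```

Emit:
send_rows(translation=[[-0.2,0,0],[-0.2,0,0],[-0.2,0,0.1],[-0.2,0,0.1],[-0.2,0,0.1]], rotation=[[0,0,0],[0,0,0],[0,0,0],[0,0,0],[0,0,0]], grip=[0,0,0,0,0])

```text
time: 3.95
eef_pos: [0.5927, -0.0657, 0.156]
tcp_rot: [0.096, 0.995, 0.0, -0.0]
contact_force: [-2.2, 0.1, 0.1]
opening: -0.002
```

Emit:
send_rows(translation=[[-0.15,0,0.1],[-0.15,0,0.1],[-0.15,0,0.1],[-0.1,0,0.05],[0,0,0]], rotation=[[0,0,0],[0,0,0],[0,0,0],[0,0,0],[0,0,0]], grip=[0,0,0,0,0])

```text
time: 4.58
eef_pos: [0.6081, -0.0686, 0.1448]
tcp_rot: [0.096, 0.995, 0.0, -0.001]
contact_force: [-2.4, 1.2, -2.4]
opening: -0.001
```

Emit:
send_rows(translation=[[-0.1,0,0],[-0.1,0,0],[-0.05,0,0]], rotation=[[0,0,0],[0,0,0],[0,0,0]], grip=[0,0,0])

```text
time: 4.95
eef_pos: [0.6149, -0.0699, 0.1447]
tcp_rot: [0.096, 0.995, 0.0, -0.002]
contact_force: [-4.7, 2.3, -2.4]
opening: 0.003
```

Emit:
send_rows(translation=[[-0.05,0,0],[-0.05,0,0]], rotation=[[0,0,0],[0,0,0]], grip=[0,0])

```text
time: 5.2
eef_pos: [0.6173, -0.0703, 0.1445]
tcp_rot: [0.096, 0.995, 0.0, -0.003]
contact_force: [-7.1, 1.1, -4.6]
opening: -0.001
```

Emit:
send_rows(translation=[[-0.05,0,0],[-0.04,0,0],[0,0,0]], rotation=[[0,0,0],[0,0,0],[0,0,0]], grip=[0,0,0])

```text
time: 5.58
eef_pos: [0.6178, -0.0704, 0.1442]
tcp_rot: [0.096, 0.995, 0.001, -0.006]
contact_force: [-12.4, 1.5, -0.3]
opening: 0.001
```

Run:
```python
from h import *
cam('wrist','w2.png'); cam('side','s2.png')
i=cv2.imread('pics/w2.png');j=cv2.imread('pics/s2.png')
o=np.zeros((600,800,3),np.uint8);o[:300,:480]=cv2.resize(i,(480,300));o[300:600,:480]=cv2.resize(j[140:300,245:373+128],(480,300))
cv2.imwrite('pics/m2.png',o[:,:480])
```

```text
(no output)
```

View pics/m2.png

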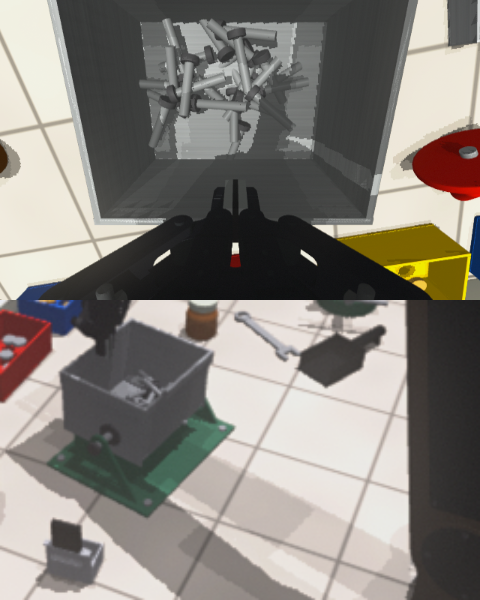

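Emit:
send_rows(translation=[[0.3,0,0],[0.4,0,-0.5],[0.5,0,-1],[0.5,0,-1],[0.5,0.5,-1]], rotation=[[0,0,0],[0,0,0],[0,0,0],[0,0,0],[0,0,0]], grip=[0,0,0,0,0])

```text
time: 6.3
eef_pos: [0.5611, -0.0448, 0.2541]
tcp_rot: [0.097, 0.995, -0.001, 0.004]
contact_force: [0.9, 0.1, -0.7]
opening: -0.001
```

Emit:
send_rows(translation=[[0.5,1,-0.4],[0.6,1,0],[0.6,1,0],[0.6,1,0],[0.6,1,0]], rotation=[[0,0,0],[0,0,0],[0,0,0],[0,0,0],[0,0,0]], grip=[0,0,60,60,60])

```text
time: 6.92
eef_pos: [0.5044, 0.1209, 0.2652]
tcp_rot: [0.096, 0.995, 0.001, 0.004]
contact_force: [-0.2, 0.5, 0.0]
opening: 0.639
```

Emit:
send_rows(translation=[[0,1,0],[0,1,0],[0,1,0],[0,1,0],[0,0,0]], rotation=[[0,0,0],[0,0,0],[0,0,0],[0,0,0],[0,0,0]], grip=[60,60,60,60,60])

```text
time: 7.55
eef_pos: [0.5273, 0.2394, 0.2648]
tcp_rot: [0.095, 0.996, 0.001, 0.003]
contact_force: [0.3, 0.6, -0.5]
opening: 0.701
```

Run:
```python
from h import *
print(ctrl.get_state()['eef_pos'])
i,K,T=cam('wrist','w3.png'); print(proj(K,T,[[.5226,.2378,.1085]]))
```

```text
[0.52732352 0.23941661 0.26475607]
[[310.22168634 171.58231072]]
```

View pics/w3.png

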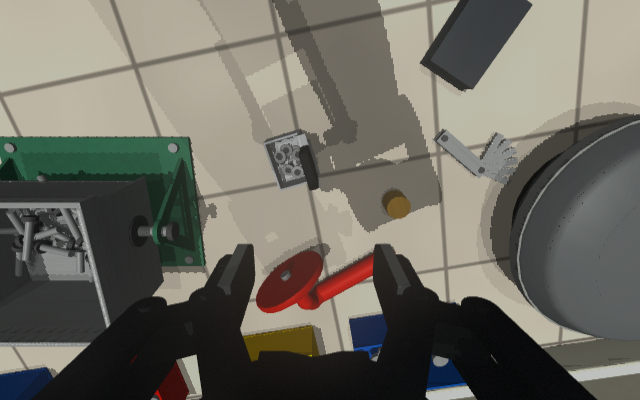

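Run:
```python
from h import *
i=cv2.imread('pics/w3.png')
cv2.imwrite('pics/w3c.png',cv2.resize(i[120:200,255:335],None,fx=7,fy=7,interpolation=cv2.INTER_CUBIC))
K,T=load('w3.png')
print('handle at z.05/.1',[onz(K,T,(u,v),z).round(3).tolist() for u,v,z in[(290,275,.09),(322,250,.05),(257,300,.05),(376,255,.05)]])
```

```text
handle at z.05/.1 [[0.647, 0.189, 0.09], [0.643, 0.23, 0.05], [0.702, 0.128, 0.05], [0.664, 0.298, 0.05]]
```

View pics/w3c.png

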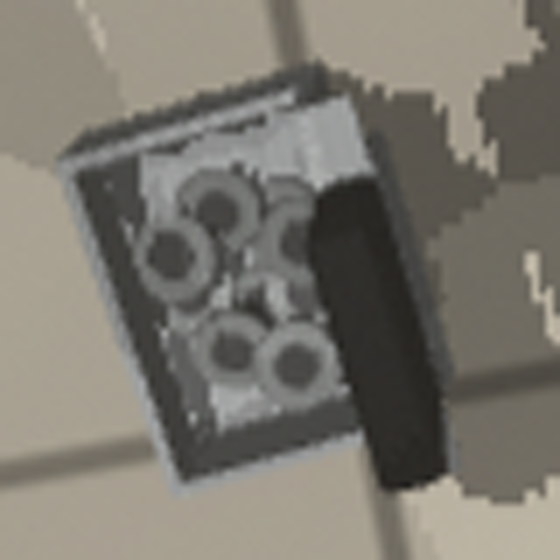

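Run:
```python
from fit import *
K,T=load('w3.png')
m=np.array([[.02,-.005,.1085],[.02,.005,.1085],[-.02,-.005,.0645],[-.02,.005,.0645],[-.032,-.0495,.033],[.032,-.0495,.033]])
ob=np.array([[388,490],[447,470],[312,192],[376,182],[65,165],[180,490]])/7+[255,120]
def g(v): return (proj(K,T,P(v,m))-ob).ravel()
r=least_squares(g,[.52,.23,0.1]);v=r.x;print(v.round(4),r.fun.round(1))
s=ctrl.get_state();M=R.from_quat(s['tcp_rot']).as_matrix()
d=np.r_[v[:2],.1085]-s['eef_pos'];print('tool delta',(M.T@d/.03).round(2)); print('tool y yaw',np.degrees(np.arctan2(M[1,1],M[0,1]))-90, 'tray',np.degrees(v[2]))
```

```text
[0.5225 0.237  0.1087] [ 0.1  1.3  1.1  1.4  0.5 -1.1 -0.1 -2.3 -1.3 -0.4 -0.5  1.3]
tool delta [ 0.16 -0.08  5.2 ]
tool y yaw -10.912436917184664 tray 6.2285336689746895
```

Emit:
send_rows(translation=[[0,0,0.5],[0,0,0.8],[0,0,1],[0.17,-0.06,1],[0,0,1]], rotation=[[0,0,-1],[0,0,-1],[0,0,-1],[0,0,-0.43],[0,0,0]], grip=[40,40,40,40,40])

```text
time: 8.22
eef_pos: [0.5217, 0.2345, 0.134]
tcp_rot: [-0.053, 0.999, 0.0, 0.002]
contact_force: [-0.3, -0.4, 0.3]
opening: 0.469
```

Run:
```python
from h import *
s=ctrl.get_state();M=R.from_quat(s['tcp_rot']).as_matrix()
print(s['eef_pos'],s['opening'],'delta',(M.T@(np.r_[.5225,.237,.07]-s['eef_pos'])/.03).round(2),'yaw',np.degrees(np.arctan2(M[1,1],M[0,1]))-90)
i,K,T=cam('wrist','w4.png'); cv2.imwrite('pics/w4c.png',cv2.resize(i[100:350,180:460],None,fx=2,fy=2))
```

```text
[0.52171047 0.23445053 0.13402751] 0.46874976486097053 delta [-0.03  0.08  2.13] yaw 6.091089877768127
```

View pics/w4c.png

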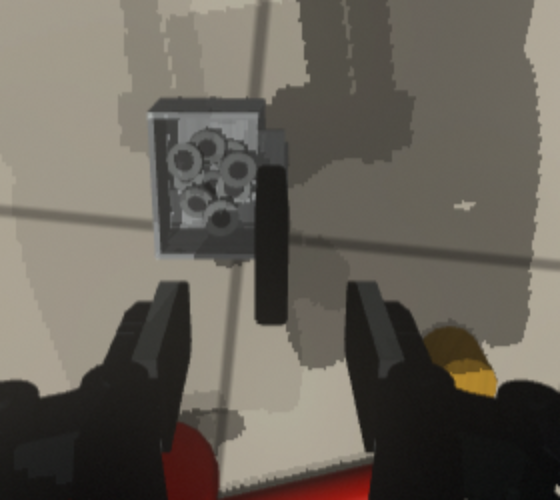

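Emit:
send_rows(translation=[[-0.03,0.06,0.7],[0,0,0.7],[0,0,0.7],[0,0,0],[0,0,0]], rotation=[[0,0,0],[0,0,0],[0,0,0],[0,0,0],[0,0,0]], grip=[40,40,40,20,5], squeeze=50)

```text
time: 8.9
eef_pos: [0.5227, 0.2371, 0.0723]
tcp_rot: [-0.053, 0.999, 0.0, 0.001]
contact_force: [-0.3, -0.9, -2.6]
opening: 0.105
```

Emit:
send_rows(translation=[[0,0,0],[0,0,0],[0,0,-0.3],[0,0,-0.5],[0,0,-0.5]], rotation=[[0,0,0],[0,0,0],[0,0,0],[0,0,0],[0,0,0]], grip=[5,5,5,5,5])

```text
time: 9.52
eef_pos: [0.5216, 0.2374, 0.111]
tcp_rot: [-0.054, 0.999, 0.0, 0.0]
contact_force: [0.6, 0.4, -3.1]
opening: 0.111
```

Emit:
send_rows(translation=[[0,0,-1],[0,0,-1],[0,0,-1],[0,0,-1],[0,0,-1]], rotation=[[0,0,0],[0,0,1],[0,0,1],[0,0,1],[0,0,0.43]], grip=[5,5,5,5,5])

```text
time: 10.15
eef_pos: [0.5214, 0.2374, 0.2619]
tcp_rot: [0.097, 0.995, 0.0, 0.0]
contact_force: [0.5, 0.6, -2.7]
opening: 0.112
```

```bash
cat > d.py <<'E'
from fit import *
st=np.array([.5422,-.0561,-.1927])
s=ctrl.get_state();M=R.from_quat(s['tcp_rot']).as_matrix()
t=P(st,[.015,.0875-.010,.26])[0]
print(s['eef_pos'].round(4),'delta to rim-10mm',(M.T@(t-s['eef_pos'])/.03).round(3),'yaw err deg',np.degrees(np.arctan2(M[1,1],M[0,1])-np.pi/2-st[2]).round(2),'tilt',(M[:,2]).round(4),'stand xy',((s['eef_pos']-[*st[:2],0])@R.from_euler('z',st[2]).as_matrix()).round(4),s['contact_force'].round(1))
E
python3 d.py
```

```text
[0.5214 0.2374 0.2619] delta to rim-10mm [-3.058 -6.884  0.062] yaw err deg -0.04 tilt [ 1.e-03  4.e-04 -1.e+00] stand xy [-0.0766  0.2841  0.2619] [ 0.5  0.6 -2.7]
```

Emit:
send_rows(translation=[[-0.4,-0.8,0],[-0.45,-1,0],[-0.45,-1,0],[-0.45,-1,0],[-0.45,-1,0]], rotation=[[0,0,0],[0,0,0],[0,0,0],[0,0,0],[0,0,0]], grip=[5,5,5,5,5])

```text
time: 10.78
eef_pos: [0.559, 0.0825, 0.2609]
tcp_rot: [0.096, 0.995, 0.0, 0.001]
contact_force: [0.1, 0.3, -2.9]
opening: 0.112
```

Emit:
send_rows(translation=[[-0.45,-1,0],[-0.4,-0.8,0],[0,-0.28,0],[0,0,0],[0,0,0]], rotation=[[0,0,0],[0,0,0],[0,0,0],[0,0,0],[0,0,0]], grip=[5,5,5,5,5])

```text
time: 11.4
eef_pos: [0.5718, 0.0182, 0.26]
tcp_rot: [0.095, 0.995, 0.0, -0.0]
contact_force: [0.5, -0.7, -3.0]
opening: 0.112
```

```bash
python3 d.py
python3 - <<'E'
from h import *
cam('wrist','w5.png')
E
```

```text
[0.5718 0.0182 0.26  ] delta to rim-10mm [-0.008 -0.037  0.001] yaw err deg 0.09 tilt [ 0.e+00  5.e-04 -1.e+00] stand xy [0.0148 0.0786 0.26  ] [ 0.5 -0.7 -3. ]
```

View pics/w5.png

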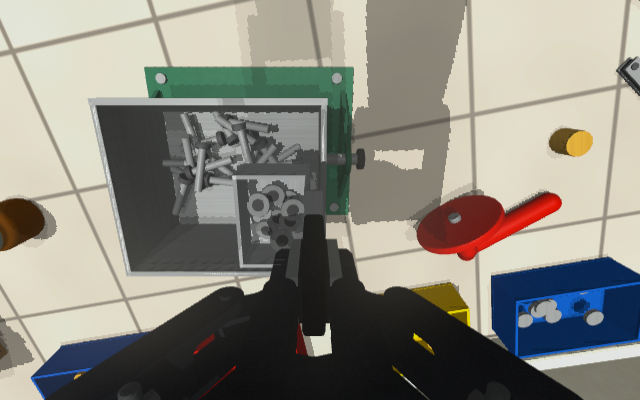

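Run:
```python
from fit import *
st=np.array([.5422,-.0561,-.1927]);K,T=load('w5.png')
for t in(0,.03):print(proj(K,T,P(st,[[x*np.cos(t)-.075*np.sin(t),y,.085+.075*np.cos(t)+x*np.sin(t)] for x,y in[(-.062,.09),(-.062,-.09),(.092,-.09)]])).round(1).tolist())
```

```text
[[328.5, 97.2], [88.3, 96.6], [126.6, 275.0]]
[[328.4, 94.1], [89.4, 93.5], [124.4, 274.5]]
```

Emit:
send_rows(translation=[[0,0,0.5],[0,0,0.7],[0,0,0.6],[0,0,0.23],[0,0,0]], rotation=[[0,0,0],[0,0,0],[0,0,0],[0,0,0],[0,0,0]], grip=[5,5,5,5,5])

```text
time: 12.08
eef_pos: [0.5718, 0.0174, 0.1981]
tcp_rot: [0.096, 0.995, 0.0, -0.001]
contact_force: [0.4, 0.3, -3.2]
opening: 0.111
```

Emit:
send_rows(translation=[[0,0.05,0],[0,0.05,0],[0,0.05,0],[0,0.04,0],[0,0,0]], rotation=[[0,0,0],[0,0,0],[0,0,0],[0,0,0],[0,0,0]], grip=[5,5,5,5,5])

```text
time: 12.7
eef_pos: [0.5732, 0.023, 0.199]
tcp_rot: [0.096, 0.995, 0.0, 0.0]
contact_force: [0.0, -0.2, -2.4]
opening: 0.113
```

Lip is now about 3 mm inside; creep outward by small steps until contact.

Emit:
send_rows(translation=[[0,0.03,0],[0,0.02,0],[0,0,0]], rotation=[[0,0,0],[0,0,0],[0,0,0]], grip=[5,5,5])

```text
time: 13.08
eef_pos: [0.5734, 0.0244, 0.1989]
tcp_rot: [0.096, 0.995, 0.0, -0.0]
contact_force: [0.3, 0.1, -3.5]
opening: 0.11
```

Emit:
send_rows(translation=[[0,0.02,0],[0,0,0]], rotation=[[0,0,0],[0,0,0]], grip=[5,5])

```text
time: 13.32
eef_pos: [0.5735, 0.025, 0.1989]
tcp_rot: [0.096, 0.995, 0.0, -0.0]
contact_force: [-0.6, 0.4, -2.9]
opening: 0.111
```

Emit:
send_rows(translation=[[0,0.02,0],[0,0,0]], rotation=[[0,0,0],[0,0,0]], grip=[5,5])

```text
time: 13.58
eef_pos: [0.5737, 0.0256, 0.1989]
tcp_rot: [0.096, 0.995, 0.0, 0.0]
contact_force: [-0.5, -0.2, -1.9]
opening: 0.112
```

Emit:
send_rows(translation=[[0,0.02,0],[0,0,0]], rotation=[[0,0,0],[0,0,0]], grip=[5,5])

```text
time: 13.82
eef_pos: [0.5738, 0.026, 0.1989]
tcp_rot: [0.096, 0.995, -0.0, 0.0]
contact_force: [-0.1, -1.2, -3.4]
opening: 0.108
```

Emit:
send_rows(translation=[[0,0.02,0],[0,0,0]], rotation=[[0,0,0],[0,0,0]], grip=[5,5])

```text
time: 14.08
eef_pos: [0.5738, 0.0262, 0.1989]
tcp_rot: [0.096, 0.995, -0.001, -0.0]
contact_force: [-1.1, -2.6, -2.8]
opening: 0.11
```

Emit:
send_rows(translation=[[0,0.02,0],[0,0,0]], rotation=[[0,0,0],[0,0,0]], grip=[5,5])

```text
time: 14.32
eef_pos: [0.5739, 0.0265, 0.1989]
tcp_rot: [0.096, 0.995, -0.001, -0.0]
contact_force: [-0.3, -5.2, -2.0]
opening: 0.107
```

```bash
python3 d.py
```

```text
[0.5739 0.0265 0.1989] delta to rim-10mm [ 0.01  -0.324 -2.037] yaw err deg 0.06 tilt [-6.0e-04 -2.1e-03 -1.0e+00] stand xy [0.0153 0.0871 0.1989] [-0.3 -5.2 -2. ]
```

Emit:
send_rows(translation=[[0,-0.02,0.1],[0,0,0.1],[0,0,0.1],[0,0,0.05],[0,0,0]], rotation=[[0,0,0],[0,0,0],[0,0,0],[0,0,0],[0,0,0]], grip=[5,5,5,5,5])

```text
time: 14.95
eef_pos: [0.574, 0.0263, 0.1882]
tcp_rot: [0.096, 0.995, -0.0, 0.0]
contact_force: [-0.2, -5.6, -1.2]
opening: 0.108
```

Emit:
send_rows(translation=[[0,-0.01,0.07],[0,0,0.07],[0,0,0.07],[0,0,0]], rotation=[[0,0,0],[0,0,0],[0,0,0],[0,0,0]], grip=[5,5,5,5])

```text
time: 15.45
eef_pos: [0.5743, 0.0262, 0.183]
tcp_rot: [0.096, 0.995, -0.0, 0.001]
contact_force: [-1.1, -4.2, 1.5]
opening: 0.108
```

Emit:
send_rows(translation=[[0,0,0.05],[0,0,0.05],[0,0,0.05],[0,0,0]], rotation=[[0,0,0],[0,0,0],[0,0,0],[0,0,0]], grip=[5,5,5,5])

```text
time: 15.95
eef_pos: [0.5748, 0.0261, 0.179]
tcp_rot: [0.096, 0.995, -0.0, 0.001]
contact_force: [-1.3, -6.1, 3.5]
opening: 0.11
```

Emit:
send_rows(translation=[[0,-0.01,0.05],[0,0,0.05],[0,0,0.05],[0,0,0]], rotation=[[0,0,0],[0,0,0],[0,0,0],[0,0,0]], grip=[5,5,5,5])

```text
time: 16.45
eef_pos: [0.5743, 0.0261, 0.1732]
tcp_rot: [0.096, 0.995, 0.0, 0.001]
contact_force: [0.4, -5.1, 2.8]
opening: 0.111
```

Emit:
send_rows(translation=[[0,0,0.04],[0,0,0.04],[0,0,0]], rotation=[[0,0,0],[0,0,0],[0,0,0]], grip=[5,5,5])

```text
time: 16.82
eef_pos: [0.5737, 0.0262, 0.1704]
tcp_rot: [0.096, 0.995, 0.0, -0.0]
contact_force: [0.2, -4.1, 2.4]
opening: 0.112
```

Emit:
send_rows(translation=[[0,0,0.02],[0,0,0.01],[0,0,0]], rotation=[[0,0,0],[0,0,0],[0,0,0]], grip=[5,5,5])

```text
time: 17.2
eef_pos: [0.5737, 0.0262, 0.17]
tcp_rot: [0.096, 0.995, 0.0, -0.0]
contact_force: [-0.5, -4.5, 3.5]
opening: 0.112
```

Emit:
send_rows(translation=[[0,0,0.02],[0,0,0]], rotation=[[0,0,0],[0,0,0]], grip=[5,5])

```text
time: 17.45
eef_pos: [0.5737, 0.0262, 0.1699]
tcp_rot: [0.096, 0.995, 0.0, -0.0]
contact_force: [-2.2, -3.2, 6.8]
opening: 0.107
```

Emit:
send_rows(translation=[[0,0,0.02],[0,0,0]], rotation=[[0,0,0],[0,0,0]], grip=[5,5])

```text
time: 17.7
eef_pos: [0.5738, 0.0262, 0.1698]
tcp_rot: [0.096, 0.995, 0.0, -0.0]
contact_force: [-3.3, -4.6, 8.1]
opening: 0.105
```

Emit:
send_rows(translation=[[0,-0.01,0],[0,0,-0.02],[0,0,0],[0,0,0],[0,0,0]], rotation=[[0,0,0],[0,0,0],[0,0,0],[0,0,0],[0,0,0]], grip=[5,5,20,40,40])

```text
time: 18.32
eef_pos: [0.5731, 0.0264, 0.1683]
tcp_rot: [0.096, 0.995, 0.0, -0.001]
contact_force: [0.6, -0.8, 0.4]
opening: 0.473
```

Emit:
send_rows(translation=[[0,0,-0.3],[0,0,-0.6],[0,0,-1],[0,0,-1],[0,0,-1]], rotation=[[0,0,0],[0,0,0],[0,0,0],[0,0,0],[0,0,0]], grip=[40,40,40,40,40])

```text
time: 18.95
eef_pos: [0.574, 0.0258, 0.2891]
tcp_rot: [0.096, 0.995, 0.0, 0.001]
contact_force: [-0.7, -0.8, -0.0]
opening: 0.47
```

Run:
```python
from h import *
i,K,T=cam('wrist','w6.png'); j,_,_=cam('side','s6.png')
o=np.vstack([cv2.resize(i[80:330,100:500],(480,300)),cv2.resize(j[120:280,240:410+86],(480,300),interpolation=cv2.INTER_CUBIC)])
cv2.imwrite('pics/m6.png',o)
```

```text
(no output)
```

View pics/m6.png

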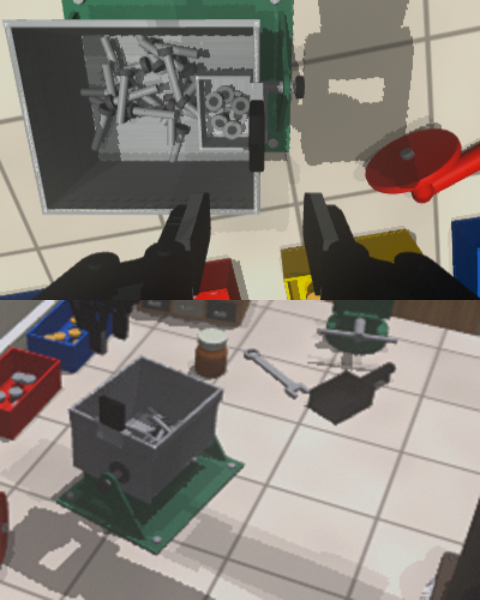

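Run:
```python
from fit import *
st=np.array([.5422,-.0561,-.1927])
for z in(.2065,.2125): print(proj(*load('s6.png'),P(st,[[.035,.092,z],[-.005,.092,z]])).round(1).tolist(), proj(*load('w6.png'),P(st,[[.035,.0875-.005,z],[.035,.0925,z],[-.005,.0825,z-.044]])).round(1).tolist())
cv2.imwrite('pics/c6.png',np.hstack([cv2.resize(cv2.imread('pics/s6.png')[150:210,270:320],(500,600),interpolation=cv2.INTER_CUBIC),cv2.resize(cv2.imread('pics/w6.png')[130:230,285:335],(300,600),interpolation=cv2.INTER_CUBIC)]))
```

```text
[[292.1, 171.8], [304.4, 177.3]] [[308.1, 224.2], [320.7, 224.2], [308.7, 162.7]]
[[292.0, 169.9], [304.4, 175.4]] [[308.0, 227.3], [320.9, 227.3], [308.6, 164.2]]
```

View pics/c6.png

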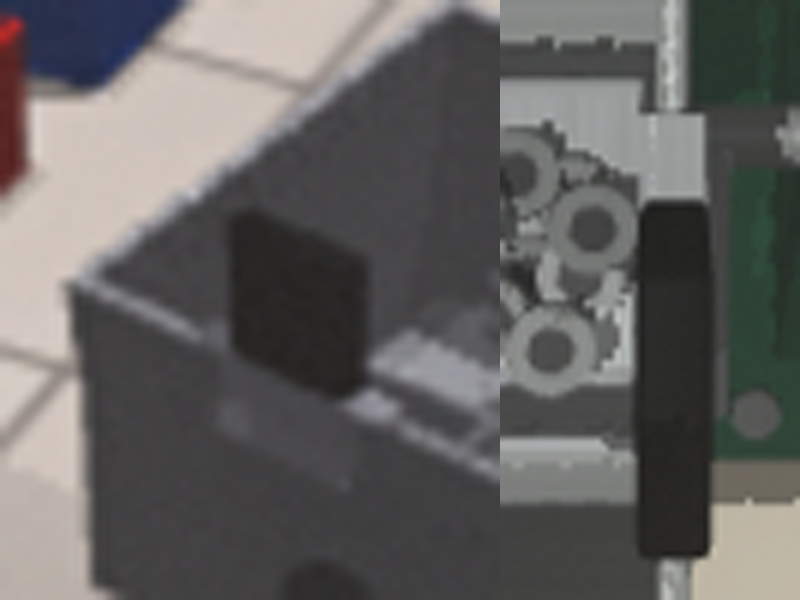

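Emit:
send_rows(translation=[[0,0,0],[0,0,0.5],[0,0,1],[0,0,0.8],[0,0,0]], rotation=[[0,0,0],[0,0,0],[0,0,0],[0,0,0],[0,0,0]], grip=[0,0,0,0,0])

```text
time: 19.68
eef_pos: [0.571, 0.0261, 0.2121]
tcp_rot: [0.096, 0.995, 0.0, -0.005]
contact_force: [0.3, -0.3, 0.4]
opening: -0.002
```

Emit:
send_rows(translation=[[0,0,0.07],[0,0,0.06],[0,0,0.04],[0,0,0]], rotation=[[0,0,0],[0,0,0],[0,0,0],[0,0,0]], grip=[0,0,0,0])

```text
time: 20.18
eef_pos: [0.5739, 0.0258, 0.2126]
tcp_rot: [0.096, 0.995, -0.0, 0.0]
contact_force: [0.1, -0.1, -0.3]
opening: -0.001
```

Emit:
send_rows(translation=[[0,0,0.07],[0,0,0.05],[0,0,0]], rotation=[[0,0,0],[0,0,0],[0,0,0]], grip=[0,0,0])

```text
time: 20.55
eef_pos: [0.5736, 0.0258, 0.2082]
tcp_rot: [0.096, 0.995, 0.0, -0.0]
contact_force: [-0.4, -0.1, 0.5]
opening: -0.001
```

Emit:
send_rows(translation=[[0,0,0.03],[0,0,0.02],[0,0,0]], rotation=[[0,0,0],[0,0,0],[0,0,0]], grip=[0,0,0])

```text
time: 20.92
eef_pos: [0.5737, 0.0258, 0.2069]
tcp_rot: [0.096, 0.995, 0.0, -0.0]
contact_force: [-0.7, 0.0, 0.4]
opening: -0.001
```

Emit:
send_rows(translation=[[0,0,0.02],[0,0,0.02],[0,0,0]], rotation=[[0,0,0],[0,0,0],[0,0,0]], grip=[0,0,0])

```text
time: 21.3
eef_pos: [0.5738, 0.0258, 0.2064]
tcp_rot: [0.096, 0.995, -0.0, 0.0]
contact_force: [-1.5, 0.0, 2.3]
opening: 0.002
```

Emit:
send_rows(translation=[[0,0,-0.5],[0,0,-1],[0,0,-1],[0,0,-0.5],[0,0,0]], rotation=[[0,0,0],[0,0,0],[0,0,0],[0,0,0],[0,0,0]], grip=[0,0,0,0,0])

```text
time: 21.92
eef_pos: [0.5743, 0.0257, 0.2974]
tcp_rot: [0.096, 0.995, -0.0, 0.001]
contact_force: [0.8, -0.6, -0.8]
opening: 0.002
```

```bash
python3 -c "
from h import *
print(ctrl.get_state()['eef_pos']); print(ticket.sign_off())"
```

```text
[0.57430495 0.02574322 0.29737417]
the job is handed in; nothing more can be done
None
```

The bin is back upright, the tray hangs fully home on its left-hand rim, and the job is handed in at about 22 s. No verdict came back.

- **Bin:** I pushed the inside of the back wall with closed fingers until it met the stop, at about 12 N. Later pictures matched zero tilt to about 2 pixels.
- **Tray:** I gripped it and felt for the rim from inside, touching at about 5 N sideways. Pressing it home took about 6 N at the lip's nip (tray weight included) and about 11 N at the bottom. Then I let go.
- **Last checks:** Touching the grip's top afterwards gave 206.5 mm, exactly the height for fully home. The wrist picture agreed. The side picture put the grip about 1.5 pixels (up to 5 mm) higher. I put that down to reading and calibration error, since the touch is the better measure.
- **Other things:** The ones in view in the last pictures looked unmoved. I did not measure them, and the emery block and the gauge were not in view there.

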